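Vent a pressure cooker: selector to release, lock slide held at the vent mark

TASK

The pressure cooker on the hob has finished and must be vented. First turn the selector lever on its lid until it points straight along the long handle (release), not past it; then draw the spring-loaded lock slide on top of that handle outward until its outer edge is level with the pair of long raised ridges (the vent mark), about 18 mm, never as far as its end stop, which would unlock the lid. Finish while still holding the slide there, with the cooker standing where it was and the spoon, shakers and oil bottle left alone.

Things in the scene. Friction and masses are not known exactly. Their poses are not given: they have to be found in the camera images.
- cooker: steel pressure cooker, about 4 kg, loose on the black glass hob (hob top z = 7 mm). Body 180 mm, lid 200 mm in diameter; lid rim top 131 mm, lid middle 145 mm high; two small lid fittings up to 148 mm. Origin: centre of the underside, z up. Long black handle along its -x to 284 mm from the axis, 36 mm wide, flat top 133 mm up; its root (48 mm wide, 65 to 111 mm from the axis) 145 mm up
- selector (a joint): pressure selector lever on the middle of the lid (rad), turning about the cooker's vertical axis: 0 = pointing along the long handle = release; positive = counter-clockwise from above, the cooking range where it starts (one dot 0.85, two dots 1.42). Stops at 1.6 and -0.55 (small ring: valve comes loose, do not go there). Stays where left; takes 0.07 N m (2 N at the grip)
- selector_grip (a point): on the top edge of the black upright selector blade, 42 mm from its axis, 188 mm above the cooker's underside. Blade 11 mm thick, 24 mm high, reaching out to 59 mm from the axis; its lower edge is some 20 mm above the lid. A hub 36 mm in diameter surrounds the axis, its top 12 mm below the blade's top
- lock_slide (a joint): spring-return lock slide in the top of the long handle (m): 0 = home towards the lid; grows as it is pulled outward along the handle, away from the lid; 0.018 = vent mark; 0.030 = end stop (lid unlocked, keep away). The spring pulls it back with 3 N at home, 8 N at the vent mark
- slide_tab (a point): middle of the top of the slide's upright grey thumb tab: 14 mm along the handle, 15 mm across, 26 mm high above the handle's flat top (top 159.5 mm above the cooker's underside), upright sides; with the slide home 160 mm from the cooker's axis. The slide's low shoe (15.5 mm wide, 4 mm high) reaches from 24 mm inward to 10 mm outward of this point; its outer edge goes to the mark
- vent_mark (a point): middle between the pair of long raised steel ridges (the vent mark) on the handle's flat top, 188 mm from the cooker's axis along the long handle, 133 mm above the underside; at the vent mark slide_tab stands 10 mm inward of it
- salt_shaker: small white shaker with steel top, 36 mm in diameter, 74 mm high, left of the hob; bystander
- pepper_shaker: small white shaker with steel top, 35 mm in diameter, 74 mm high, left of the hob; bystander
- oil_bottle: white glazed bottle with wooden top, 56 mm in diameter, 129 mm high, left of the hob; bystander
- wooden_spoon: wooden cooking spoon, 230 mm long, lying on the wooden board at the left; bystander
- wooden_board: fixed small wooden chopping board 185 x 235 x 18 mm on the worktop at the left; origin at the centre of its underside

How it is judged:
On the way, in this order (a step that is already met when the one before it is completed fails the run):
1. the selector points along the long handle (within 0.12 rad) and the slide is still home (value of joint selector between -0.12 and 0.12 rad and value of joint lock_slide below 0.005 m), for 0.2 s.
2. the slide is drawn to the vent mark (18 mm, within 3 mm) and kept there (value of joint lock_slide between 0.015 and 0.021 m), for 0.5 s.
At the end, for the whole second after the job is handed in: The program ends with the fingers still holding the lock slide at the vent mark, 18 mm out within 3 mm, against its spring; the selector points along the long handle within 0.12 rad (7 degrees); the cooker stands upright on the hob, at rest, within 25 mm of where it stood (all of step 2 and value of joint selector between -0.12 and 0.12 rad and contact force between the fingers and cooker above 2 N and distance of cooker from where it was at the start of the episode below 0.025 m and angle between cooker's own z axis and vertical below 0.03 rad and linear speed of cooker below 0.01 m/s); the arm keeps its last pose, push and grip.
It fails at once if the slide is drawn more than 6 mm while the selector is not at release (value of joint lock_slide above 0.006 m and (value of joint selector above 0.18 rad or value of joint selector below -0.18 rad)).
It fails at once if the slide is drawn beyond 25 mm, to the unlocking end (value of joint lock_slide above 0.025 m).
It fails at once if the selector is turned more than 0.3 rad past release (value of joint selector below -0.3 rad).
It fails at once if the cooker is shoved more than 35 mm or tipped (distance of cooker from where it was at the start of the episode above 0.035 m or angle between cooker's own z axis and vertical above 0.1 rad).
It fails at once if a bystander is moved more than 20 mm (distance of any of salt_shaker, pepper_shaker, oil_bottle, wooden_spoon from where it was at the start of the episode above 0.02 m).
It also fails if it takes over 42 s, if anything falls off the work surface, if the arm or the gripper's body presses on something with over 40 N, if the wrist force passes 120 N, or if a joint passes its speed limit or range.

ROBOT

A 6-joint arm with a two-finger parallel gripper is mounted at the origin on a cart in front of the work surface, level with it; the furniture and walls round the work are solid. World frame = base frame: x ahead of the robot, y to its left, z up, the work surface at z = 0. Lengths are in m, angles in rad, forces in N, time in s.
With the tool pointing down it reaches from about 0.35 to 0.975 m from the base axis. Payload 4.9 kg.
Tool frame: the origin (TCP) lies midway between the tips of the shut fingers; the grasp point (between the pads) lies manip.tcp_to_grasp behind it (manip.tcp_to_grasp is the distance from the TCP to the grasp point, in m); z points along the fingers, y is the line along which they close (so a half turn about z gives the same grasp; the last joint's range is limited). The gripper opens to 85 mm and grips with 20 to 120 N. Pads are 22 mm wide; open, the fingers measure 114 mm over their backs; the gripper's body (76 mm by 85 mm) begins 54 mm behind the grasp point. The pads swing forward as they close: fully open they stand 13 mm farther back than shut.
Start: joints at [1.133, 0.053, 1.613, -0, 1.476, -0.119], TCP at [0.196, 0.593, 0.231] pointing down, gripper open.
Joint ranges: [-3.01, 3.01], [-1.01, 2.22], [0.06, 2.58], [-1.02, 4.17], [0.09, 2.62], [-3.14, 3.14]. Speed limits (rad/s): [2.57, 2.57, 3.14, 3.14, 3.14, 3.14].

INTERFACE

Orientations are given as a unit quaternion [w, x, y, z].
In Python, from plant import manip, grab_frame, calibration, job_done gives the robot as it stands.
- The arm moves only by the tool send_rows, never from a script. Its argument "rows" is a list of rows, each an object of numbers: "x", "y", "z": the shift along the tool's x, y, z normalised to -1 to 1, where 1 is 15 cm; "wx", "wy", "wz": the turn, a rotation vector about the tool's x, y, z normalised to -1 to 1, where 1 is pi/4 rad; "hand": the opening, from -1 (shut) to 1 (fully open). In form: [{"x": .., "y": .., "z": .., "wx": .., "wy": .., "wz": .., "hand": ..}, ...]. A call has exactly 10 rows; each row shifts and turns the commanded pose from where the row before left it, along the tool's axes as they then stand; what a row does not reach is not made up. A row lasts 1/12 s, in which the tool goes at most 41.7 mm and 7.16 degrees, less where a joint would pass 70% of its speed; a pose out of reach is approached as far as the arm can. A call with a number of a shift or a turn outside -1 to 1 is refused whole. A call with a gripper value outside its range is refused whole. The fingers move at their own pace and stop on an object; the grip force is fixed at half the most. Time passes only in rows, so rows that do not move let the fingers close, or fill a call up. It gives the time, the measured TCP pose, the force, the opening and the grip force at its end, in the units of the state.
- manip.state(): the state, without advancing time (a new reading comes with each control period).
- grab_frame(name): name is "scene" or "side" or "wrist"; returns the picture (384x512x3 uint8, blue, green, red); there is no depth.
- calibration(name): a dict with "camera_matrix" (3x3 intrinsics, pixels), "R" (3x3) and "t" (3): a world point X has camera coordinates R X + t. Camera axes: x right, y down, z forward; pixel columns grow to the right and rows downward; lengths in m; the calibration is good to about 2 mm. A picture is of the moment at which its call begins: read the wrist's pose just before it. calibration takes no time and is no camera call; for the wrist camera it gives the pose at the moment of the call.
- job_done(): hands the job in; it is judged then, once.
The state is a dict: "time": time; "joint_pos": joint angles; "joint_vel": joint speeds; "joint_efforts": joint torques, N m; "tool_pos": TCP position; "tool_rot": TCP orientation; "contact_force": force on the tool from outside, world axes, zero at the start; "ft_torque": the same for the moment, N m; "gripper_width": opening from 0.0 (shut) to 1.0 (fully open); "grasp_force": force on a finger pad.
Only numpy, scipy, OpenCV 4.12 (cv2) and the standard library are available. Lean on these libraries where they do the work, as an engineer would, in place of code of your own. Each camera call takes 0.05 s, during which the arm holds its last target. There are 200 camera calls.

## Working session

There is one attempt and no reset: what is moved stays moved. The work goes in short steps, Python scripts to look and compute and a tool call to move; the robot and the scene stay as the last step left them, time stands still between calls to the robot, and variables do not carry over. Pictures are saved under pics/ and viewed, at most 10 in all, crops included, and the job is handed in when it is done.

Besides the shell and the picture viewer there is one more tool, called after "Emit:" by a JSON object that holds its "fn" and its "kwargs". send_rows: Moves the arm, as the interface text tells. Scaled input: -1 to 1 covers 15 cm each way for a shift and pi/4 rad each way for a turn. Its arguments: {"type":"object","properties":{"rows":{"type":"array","items":{"type":"object","properties":{"x":{"type":"number","minimum":-1,"maximum":1},"y":{"type":"number","minimum":-1,"maximum":1},"z":{"type":"number","minimum":-1,"maximum":1},"wx":{"type":"number","minimum":-1,"maximum":1},"wy":{"type":"number","minimum":-1,"maximum":1},"wz":{"type":"number","minimum":-1,"maximum":1},"hand":{"type":"number"}}}}},"required":["rows"]}

```bash
mkdir -p pics; ls
python3 - <<'E'
from plant import manip, grab_frame, calibration
import cv2, numpy as np
s=manip.state(); print(s['time'],s['tool_pos'],s['tool_rot'],s['gripper_width'],manip.tcp_to_grasp)
for n in ['scene','side']:
    f=grab_frame(n); cv2.imwrite(f'pics/{n}0.png',f)
    c=calibration(n); print(n,np.round(c['camera_matrix'],1).tolist(),np.round(c['R'],3).tolist(),np.round(c['t'],3).tolist())
E
```

```text
pics
0.0 [0.19562419 0.592927   0.23005194] [-2.80885611e-04  1.58737569e-01  9.87320257e-01 -1.00808458e-03] 0.9951440299730299 0.0187
scene [[464.0, 0.0, 252.9], [0.0, 464.0, 196.9], [0.0, 0.0, 1.0]] [[0.674, -0.738, -0.019], [-0.342, -0.289, -0.894], [0.654, 0.609, -0.448]] [-0.256, 0.356, 0.774]
side [[409.9, 0.0, 260.5], [0.0, 409.9, 194.7], [0.0, 0.0, 1.0]] [[0.984, -0.176, 0.009], [-0.109, -0.646, -0.755], [0.139, 0.742, -0.655]] [-0.531, 0.264, 0.995]
```

View pics/scene0.png

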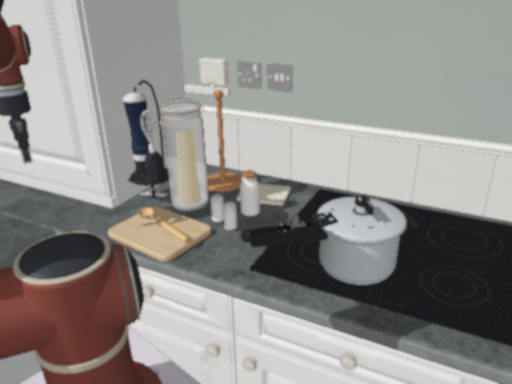

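View pics/side0.png

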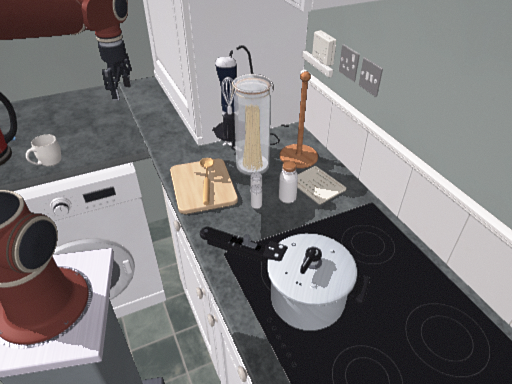

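Side view: the lid is around (312,268), the handle runs to (203,236), and the selector blade goes from about (312,255) to (305,270). I'll enlarge both views to measure.

```bash
cat > h.py <<'E'
import numpy as np, cv2
from plant import manip, grab_frame, calibration
def ray(c,u,v):
    d=np.linalg.inv(c['camera_matrix'])@[u,v,1.]; R=np.array(c['R'])
    return -R.T@c['t'], R.T@d
def onplane(c,u,v,z):
    o,d=ray(c,u,v); return o+d*(z-o[2])/d[2]
def proj(c,X):
    p=c['camera_matrix']@(np.array(c['R'])@X+c['t']); return p[:2]/p[2]
E
python3 - <<'E'
from h import *
a=cv2.imread('pics/side0.png')[215:335,190:370]; b=cv2.imread('pics/scene0.png')[185:285,235:415]
cv2.imwrite('pics/crop0.png',np.vstack([cv2.resize(x,None,fx=s,fy=s,interpolation=cv2.INTER_CUBIC) for x,s in((a,2.7),(b,2.7))]))
c=calibration('side')
print(onplane(c,203,233,.14),onplane(c,285,252,.14),onplane(c,312,268,.138),onplane(c,312,251,.195),onplane(c,304,270,.185))
# lid mask points
im=cv2.imread('pics/side0.png'); print([round(float(x),3) for u,v in((266,268),(357,268),(312,236)) for x in onplane(c,u,v,.138)])
E
```

```text
[0.40411803 0.0348052  0.14      ] [ 0.58537331 -0.05705172  0.14      ] [ 0.63471791 -0.11109363  0.138     ] [ 0.62951917 -0.11040761  0.195     ] [ 0.60251338 -0.14936654  0.185     ]
[0.534, -0.094, 0.138, 0.734, -0.128, 0.138, 0.661, -0.017, 0.138]
```

View pics/crop0.png

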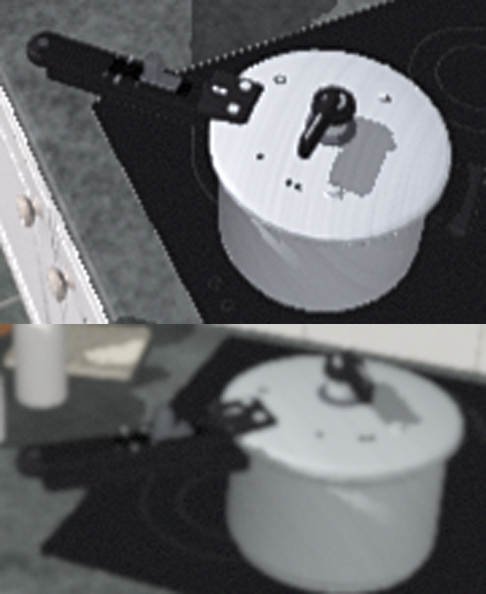

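Run:
```python
from h import *
from scipy.optimize import least_squares
c=calibration('side'); k=lambda p:(190+p[0]/2.7-.3,215+p[1]/2.7-.3)
P=[(208,150),(452,155),(325,50),(265,65),(415,82),(440,110),(230,203),(260,225),(320,240),(380,230),(430,200)]
for z in(.132,.138):
    Q=np.array([onplane(c,*k(p),z)[:2] for p in P])
    r=least_squares(lambda v:np.hypot(*(Q-v[:2]).T)-v[2],[.63,-.11,.1]); print(z,np.round(r.x,4),np.round(r.fun,4))
C=r.x[:2]
for n,p,z in [('knobend',(42,48),.14),('tabtop',(152,62),.1665),('ridges',(122,68),.14),('rootend',(232,96),.152),('hubtop',(333,98),.183),('bladetip',(305,152),.19)]:
    X=onplane(c,*k(p),z)[:2]-C; print(n,np.round(X+C,3),round(np.hypot(*X),3),round(np.degrees(np.arctan2(X[1],X[0])),1))
for n,u,v,z in [('jarbase',252,168,0),('jartop',252,85,.25),('holder',300,162,0),('oil',288,200,0),('shaker',257,207,0),('board corner',183,212,.018)]: print(n,np.round(onplane(c,u,v,z),3))
```

```text
0.132 [ 0.6358 -0.1002  0.1012] [-0.0006  0.0013  0.0003 -0.0059  0.0031  0.0031  0.0046  0.0038 -0.0007
 -0.0055 -0.0035]
0.138 [ 0.634  -0.1048  0.1003] [-0.0006  0.0013  0.0003 -0.0058  0.003   0.003   0.0046  0.0038 -0.0007
 -0.0055 -0.0035]
knobend [0.41  0.036] 0.265 148.0
tabtop [ 0.5   -0.022] 0.157 148.3
ridges [ 0.477 -0.   ] 0.189 146.4
rootend [ 0.563 -0.059] 0.085 147.0
hubtop [ 0.636 -0.101] 0.004 67.8
bladetip [ 0.598 -0.155] 0.062 -125.7
jarbase [ 0.591  0.452 -0.   ]
jartop [0.611 0.568 0.25 ]
holder [0.763 0.458 0.   ]
oil [0.676 0.269 0.   ]
shaker [ 0.574  0.254 -0.   ]
board corner [0.35  0.249 0.018]
```

Emit:
{"fn": "send_rows", "kwargs": {"rows": [{"x":-0.183,"y":-0.169,"z":-0.06,"hand":1},{"x":-0.183,"y":-0.169,"z":-0.06,"hand":1},{"x":-0.183,"y":-0.169,"z":-0.06,"hand":1},{"x":-0.183,"y":-0.169,"z":-0.06,"hand":1},{"x":-0.183,"y":-0.169,"z":-0.06,"hand":1},{"x":-0.183,"y":-0.169,"z":-0.06,"hand":1},{"x":-0.183,"y":-0.169,"z":-0.06,"hand":1},{"x":-0.183,"y":-0.169,"z":-0.06,"hand":1},{"x":-0.183,"y":-0.169,"z":-0.06,"hand":1},{"x":-0.183,"y":-0.169,"z":-0.06,"hand":1}]}}

```text
invalid input at $.rows[0]: expected keys x, y, z, wx, wy, wz, hand
```

Emit:
{"fn": "send_rows", "kwargs": {"rows": [{"x":-0.183,"y":-0.169,"z":0,"hand":1},{"x":-0.183,"y":-0.169,"z":0,"hand":1},{"x":-0.183,"y":-0.169,"z":0,"hand":1},{"x":-0.183,"y":-0.169,"z":0,"hand":1},{"x":-0.183,"y":-0.169,"z":0,"hand":1},{"x":-0.183,"y":-0.169,"z":0,"hand":1},{"x":-0.183,"y":-0.169,"z":0,"hand":1},{"x":-0.183,"y":-0.169,"z":0,"hand":1},{"x":-0.183,"y":-0.169,"z":0,"hand":1},{"x":-0.183,"y":-0.169,"z":0,"hand":1}]}}

```text
invalid input at $.rows[0]: expected keys x, y, z, wx, wy, wz, hand
```

Emit:
{"fn": "send_rows", "kwargs": {"rows": [{"wz":0.15,"hand":1},{"wz":0.15,"hand":1},{"wz":0.15,"hand":1},{"wz":0.15,"hand":1},{"wz":0.15,"hand":1},{"wz":0.15,"hand":1},{"wz":0.15,"hand":1},{"wz":0.15,"hand":1},{"wz":0.15,"hand":1},{"wz":0.15,"hand":1}]}}

```text
invalid input at $.rows[0]: expected keys x, y, z, wx, wy, wz, hand
```

```bash
cat >> h.py <<'E'
def st():
    s=manip.state(); w,x,y,z=s['tool_rot']
    from scipy.spatial.transform import Rotation as Ro
    M=Ro.from_quat([x,y,z,w]).as_matrix()
    print('t',round(s['time'],2),'pos',np.round(s['tool_pos'],4),'ydir',round(np.degrees(np.arctan2(M[1,1],M[0,1])),2),'tilt',np.round(M[:2,2],4),'F',np.round(s['contact_force'],1),'grip',round(s['gripper_width'],3),round(s['grasp_force'],1),'j6',round(s['joint_pos'][5],2))
    return s,M
E
python3 - <<'E'
from h import *
st(); c=calibration('wrist'); f=grab_frame('wrist'); cv2.imwrite('pics/w1.png',f); np.savez('pics/w1.npz',**{k:np.array(v) for k,v in c.items()})
print(proj(c,np.array([.635,-.103,.183])),proj(c,np.array([.5,-.02,.166])))
E
```

```text
t 0.1 pos [0.1956 0.593  0.2302] ydir 71.74 tilt [-0.0008 -0.0017] F [-0.5 -0.7 -0.2] grip 0.999 0.0 j6 -0.12
[-145.53729555  674.2303647 ] [-147.62739933  586.03831548]
```

View pics/w1.png

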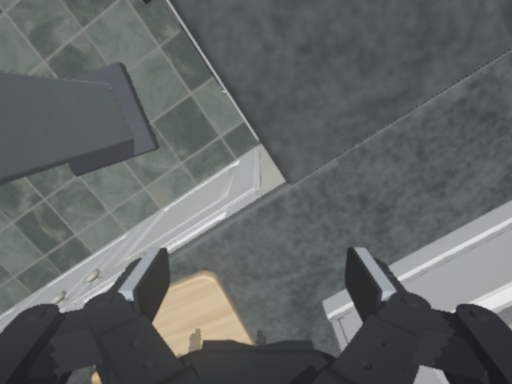

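The rows need all seven keys, so nothing moved. The wrist view is still at the start pose, with the fingers near (150,290) and (370,290).

Emit:
{"fn": "send_rows", "kwargs": {"rows": [{"x":-0.183,"y":-0.169,"z":-0.06,"wx":0,"wy":0,"wz":0,"hand":1},{"x":-0.183,"y":-0.169,"z":-0.06,"wx":0,"wy":0,"wz":0,"hand":1},{"x":-0.183,"y":-0.169,"z":-0.06,"wx":0,"wy":0,"wz":0,"hand":1},{"x":-0.183,"y":-0.169,"z":-0.06,"wx":0,"wy":0,"wz":0,"hand":1},{"x":-0.183,"y":-0.169,"z":-0.06,"wx":0,"wy":0,"wz":0,"hand":1},{"x":-0.183,"y":-0.169,"z":-0.06,"wx":0,"wy":0,"wz":0,"hand":1},{"x":-0.183,"y":-0.169,"z":-0.06,"wx":0,"wy":0,"wz":0,"hand":1},{"x":-0.183,"y":-0.169,"z":-0.06,"wx":0,"wy":0,"wz":0,"hand":1},{"x":-0.183,"y":-0.169,"z":-0.06,"wx":0,"wy":0,"wz":0,"hand":1},{"x":-0.183,"y":-0.169,"z":-0.06,"wx":0,"wy":0,"wz":0,"hand":1}]}}

```text
time: 0.98
tool_pos: [0.3773, 0.265, 0.3215]
tool_rot: [0.0, 0.159, 0.987, 0.0]
contact_force: [0.9, -0.1, -0.6]
gripper_width: 0.997
grasp_force: 0.0
```

Emit:
{"fn": "send_rows", "kwargs": {"rows": [{"x":-0.183,"y":-0.169,"z":0,"wx":0,"wy":0,"wz":0,"hand":1},{"x":-0.183,"y":-0.169,"z":0,"wx":0,"wy":0,"wz":0,"hand":1},{"x":-0.183,"y":-0.169,"z":0,"wx":0,"wy":0,"wz":0,"hand":1},{"x":-0.183,"y":-0.169,"z":0,"wx":0,"wy":0,"wz":0,"hand":1},{"x":-0.183,"y":-0.169,"z":0,"wx":0,"wy":0,"wz":0,"hand":1},{"x":-0.183,"y":-0.169,"z":0,"wx":0,"wy":0,"wz":0,"hand":1},{"x":-0.183,"y":-0.169,"z":0,"wx":0,"wy":0,"wz":0,"hand":1},{"x":-0.183,"y":-0.169,"z":0,"wx":0,"wy":0,"wz":0,"hand":1},{"x":-0.183,"y":-0.169,"z":0,"wx":0,"wy":0,"wz":0,"hand":1},{"x":-0.183,"y":-0.169,"z":0,"wx":0,"wy":0,"wz":0,"hand":1}]}}

```text
time: 1.82
tool_pos: [0.5587, -0.0619, 0.3209]
tool_rot: [-0.0, 0.159, 0.987, 0.0]
contact_force: [0.3, 0.3, 0.1]
gripper_width: 0.999
grasp_force: 0.0
```

Emit:
{"fn": "send_rows", "kwargs": {"rows": [{"x":0,"y":0,"z":0,"wx":0,"wy":0,"wz":0.15,"hand":1},{"x":0,"y":0,"z":0,"wx":0,"wy":0,"wz":0.15,"hand":1},{"x":0,"y":0,"z":0,"wx":0,"wy":0,"wz":0.15,"hand":1},{"x":0,"y":0,"z":0,"wx":0,"wy":0,"wz":0.15,"hand":1},{"x":0,"y":0,"z":0,"wx":0,"wy":0,"wz":0.15,"hand":1},{"x":0,"y":0,"z":0,"wx":0,"wy":0,"wz":0.15,"hand":1},{"x":0,"y":0,"z":0,"wx":0,"wy":0,"wz":0.15,"hand":1},{"x":0,"y":0,"z":0,"wx":0,"wy":0,"wz":0.15,"hand":1},{"x":0,"y":0,"z":0,"wx":0,"wy":0,"wz":0.15,"hand":1},{"x":0,"y":0,"z":0,"wx":0,"wy":0,"wz":0.15,"hand":1}]}}

```text
time: 2.65
tool_pos: [0.5581, -0.06, 0.3208]
tool_rot: [-0.0, 0.683, 0.731, -0.0]
contact_force: [0.6, -0.5, -0.4]
gripper_width: 0.998
grasp_force: 0.0
```

Run:
```python
from h import *
st(); c=calibration('wrist'); f=grab_frame('wrist'); cv2.imwrite('pics/w2.png',f); np.savez('pics/w2.npz',**{k:np.array(v) for k,v in c.items()})
print(proj(c,np.array([.635,-.103,.183])),proj(c,np.array([.5,-.02,.166])))
```

```text
t 2.65 pos [ 0.5581 -0.06    0.3208] ydir 3.9 tilt [-0.0008  0.0002] F [ 0.6 -0.5 -0.4] grip 0.998 0.0 j6 -0.31
[330.4255645 228.6277645] [200.25921882 134.30177763]
```

View pics/w2.png

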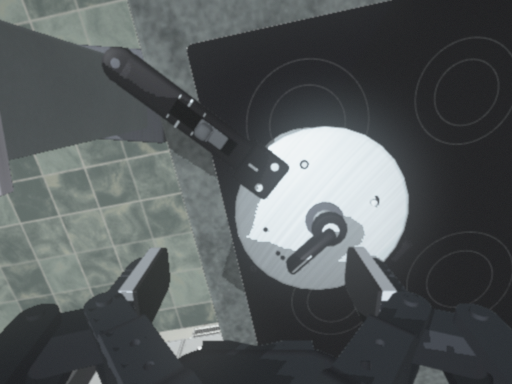

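Wrist view: lid centre is about (322,208), hub (330,229), blade tip (292,267), tab (208,134), and handle end (113,60). I'll cast these onto their planes.

Run:
```python
from h import *
from scipy.optimize import least_squares
c=dict(np.load('pics/w2.npz')); im=cv2.imread('pics/w2.png'); g=cv2.cvtColor(im,cv2.COLOR_BGR2GRAY)
# lid rim points by radial ray search outside-in from the lid centre
P=[]
for a in np.radians(np.r_[-85:40:5]):
    r=np.arange(95,65,-.5); u,v=322+r*np.cos(a),208+r*np.sin(a)
    p=cv2.remap(g,u.astype('f4')[None],v.astype('f4')[None],1)[0].astype(float)
    i=np.argmax(p>130); P.append((u[i],v[i]))
for z in(.134,.138):
    Q=np.array([onplane(c,*p,z)[:2] for p in P])
    r=least_squares(lambda v:np.hypot(*(Q-v[:2]).T)-v[2],[.63,-.11,.1],loss='soft_l1',f_scale=.001); print(z,np.round(r.x,4),np.round(np.abs(r.fun).max(),4))
C=r.x[:2]
for n,p,z in [('handle end',(112,60),.14),('tab top',(208,134),.1665),('hubtop',(330,228),.183),('bladetip',(292,267),.19)]:
    X=onplane(c,*p,z)[:2]-C; print(n,np.round(X+C,4),round(np.hypot(*X),4),round(np.degrees(np.arctan2(X[1],X[0])),1))
a=cv2.resize(im[40:200,100:300],None,fx=3,fy=3,interpolation=2)
b=cv2.resize(im[200:290,270:370],None,fx=3,fy=3,interpolation=2)
b=cv2.copyMakeBorder(b,0,480-270,0,-300+200*0+300,cv2.BORDER_CONSTANT)[:,:200] if 0 else b
a[480-270:,600-300:]=b
cv2.imwrite('pics/c2.png',a)
```

```text
0.134 [ 0.6352 -0.1065  0.1008] 0.0005
0.138 [ 0.6342 -0.105   0.0996] 0.0005
handle end [0.4076 0.0435] 0.2709 146.8
tab top [ 0.5076 -0.0191] 0.153 145.9
hubtop [ 0.6345 -0.1023] 0.0026 84.4
bladetip [ 0.5996 -0.145 ] 0.0529 -130.8
```

View pics/c2.png

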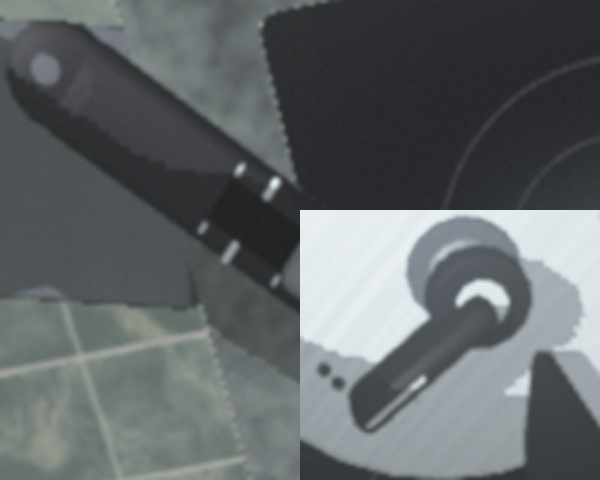

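Run:
```python
from h import *
c=dict(np.load('pics/w2.npz')); C=np.array([.6343,-.1040])
for n,p,z in [('long ridges',(183.4,112.7),.141),('short ridges',(173.6,106),.141),('r1',(190.4,102),.141),('r2',(176.5,123.3),.141),('hub',(330.7,229.3),.183),('tip',(290.5,266),.190),('gripmid',(303,254),.195)]:
    X=onplane(c,*p,z)[:2]-C; print(n,np.round(X+C,4),round(np.hypot(*X),4),round(np.degrees(np.arctan2(X[1],X[0])),1))
th=np.radians(147-180); 
for n,r in(('mark',.188),('tab',.160)): print(n,C+r*np.array([-np.cos(th),-np.sin(th)]))
print(C+.042*np.array([np.cos(np.radians(229)),np.sin(np.radians(229))]))
```

```text
long ridges [ 0.4779 -0.0021] 0.1867 146.9
short ridges [0.4679 0.0039] 0.1983 147.0
r1 [0.4851 0.009 ] 0.1872 142.9
r2 [ 0.4707 -0.0132] 0.1871 151.0
hub [ 0.6354 -0.1037] 0.0011 15.0
tip [ 0.598 -0.144] 0.054 -132.2
gripmid [ 0.6082 -0.1269] 0.0347 -138.8
mark [ 0.47662993 -0.00160786]
tab [ 0.50011271 -0.01685775]
[ 0.60674552 -0.1356978 ]
```

Emit:
{"fn": "send_rows", "kwargs": {"rows": [{"x":0,"y":0,"z":0,"wx":0,"wy":0,"wz":0.1013,"hand":1},{"x":0,"y":0,"z":0,"wx":0,"wy":0,"wz":0.1013,"hand":1},{"x":0,"y":0,"z":0,"wx":0,"wy":0,"wz":0.1013,"hand":1},{"x":0,"y":0,"z":0,"wx":0,"wy":0,"wz":0.1013,"hand":1},{"x":0,"y":0,"z":0,"wx":0,"wy":0,"wz":0.1013,"hand":1},{"x":0,"y":0,"z":0,"wx":0,"wy":0,"wz":0.1013,"hand":0},{"x":0,"y":0,"z":0,"wx":0,"wy":0,"wz":0.1013,"hand":0},{"x":0,"y":0,"z":0,"wx":0,"wy":0,"wz":0.1013,"hand":0},{"x":0,"y":0,"z":0,"wx":0,"wy":0,"wz":0.1013,"hand":0},{"x":0,"y":0,"z":0,"wx":0,"wy":0,"wz":0.1013,"hand":0}]}}

```text
time: 3.53
tool_pos: [0.5582, -0.06, 0.3209]
tool_rot: [-0.0, 0.912, 0.411, -0.0]
contact_force: [0.3, 0.2, 0.1]
gripper_width: 0.501
grasp_force: 0.0
```

Emit:
{"fn": "send_rows", "kwargs": {"rows": [{"x":-0.032,"y":0.116,"z":0,"wx":0,"wy":0,"wz":0,"hand":0},{"x":-0.032,"y":0.116,"z":0,"wx":0,"wy":0,"wz":0,"hand":0},{"x":-0.032,"y":0.116,"z":0,"wx":0,"wy":0,"wz":0,"hand":0},{"x":-0.032,"y":0.116,"z":0,"wx":0,"wy":0,"wz":0,"hand":0},{"x":-0.032,"y":0.116,"z":0,"wx":0,"wy":0,"wz":0,"hand":0},{"x":0,"y":0,"z":0.15,"wx":0,"wy":0,"wz":0,"hand":0},{"x":0,"y":0,"z":0.15,"wx":0,"wy":0,"wz":0,"hand":0},{"x":0,"y":0,"z":0.15,"wx":0,"wy":0,"wz":0,"hand":0},{"x":0,"y":0,"z":0.15,"wx":0,"wy":0,"wz":0,"hand":0},{"x":0,"y":0,"z":0,"wx":0,"wy":0,"wz":0,"hand":0}]}}

```text
time: 4.37
tool_pos: [0.6048, -0.1346, 0.2247]
tool_rot: [-0.004, 0.911, 0.413, -0.004]
contact_force: [-1.2, -0.5, -0.2]
gripper_width: 0.501
grasp_force: 0.0
```

Run:
```python
from h import *
st(); c=calibration('wrist'); f=grab_frame('wrist'); cv2.imwrite('pics/w3.png',f); np.savez('pics/w3.npz',**{k:np.array(v) for k,v in c.items()})
d=np.radians(228.3);C=np.array([.6348,-.104])
for r in(0,.042,.059): print(r,proj(c,np.r_[C+r*np.array([np.cos(d),np.sin(d)]),.195]))
```

```text
t 4.37 pos [ 0.6048 -0.1346  0.2247] ydir -41.24 tilt [-0.0099  0.0035] F [-1.2 -0.5 -0.2] grip 0.501 0.0 j6 0.38
0 [261.0402195  159.00950716]
0.042 [260.25247629 226.3871984 ]
0.059 [259.96295942 251.15031695]
```

View pics/w3.png

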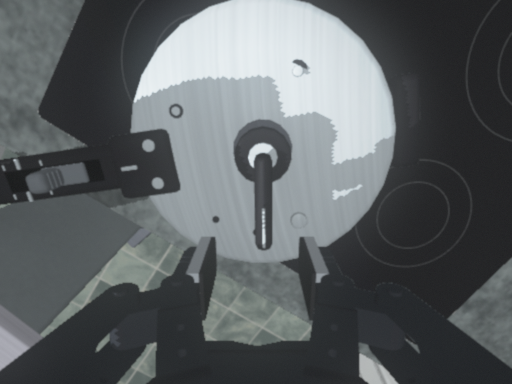

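The blade runs from (263,158) to (263,247), centred between the fingers to within about 2 mm. I'll lower the gripper and close loosely on it.

Emit:
{"fn": "send_rows", "kwargs": {"rows": [{"x":0,"y":0.01,"z":0.1,"wx":0,"wy":0,"wz":0,"hand":0},{"x":0,"y":0,"z":0.1,"wx":0,"wy":0,"wz":0,"hand":0},{"x":0,"y":0,"z":0.1,"wx":0,"wy":0,"wz":0,"hand":0},{"x":0,"y":0,"z":0.1,"wx":0,"wy":0,"wz":0,"hand":0},{"x":0,"y":0,"z":0,"wx":0,"wy":0,"wz":0,"hand":0},{"x":0,"y":0,"z":0,"wx":0,"wy":0,"wz":0,"hand":-0.3},{"x":0,"y":0,"z":0,"wx":0,"wy":0,"wz":0,"hand":-0.5},{"x":0,"y":0,"z":0,"wx":0,"wy":0,"wz":0,"hand":-0.6},{"x":0,"y":0,"z":0,"wx":0,"wy":0,"wz":0,"hand":-0.65},{"x":0,"y":0,"z":0,"wx":0,"wy":0,"wz":0,"hand":-0.65}]}}

```text
time: 5.25
tool_pos: [0.6094, -0.1367, 0.1723]
tool_rot: [0.001, 0.911, 0.412, 0.001]
contact_force: [-0.3, 0.3, 0.3]
gripper_width: 0.18
grasp_force: 0.0
```

Run:
```python
from h import *
s,M=st()
```

```text
t 5.25 pos [ 0.6094 -0.1367  0.1723] ydir -41.35 tilt [ 0.0016 -0.0006] F [-0.3  0.3  0.3] grip 0.18 0.0 j6 0.38
```

Emit:
{"fn": "send_rows", "kwargs": {"rows": [{"x":0.0015,"y":-0.0289,"z":0,"wx":0,"wy":0,"wz":0.1333,"hand":-0.65},{"x":0.0015,"y":-0.0289,"z":0,"wx":0,"wy":0,"wz":0.1333,"hand":-0.65},{"x":0.0015,"y":-0.0289,"z":0,"wx":0,"wy":0,"wz":0.1333,"hand":-0.65},{"x":0.0015,"y":-0.0289,"z":0,"wx":0,"wy":0,"wz":0.1333,"hand":-0.65},{"x":0.0015,"y":-0.0289,"z":0,"wx":0,"wy":0,"wz":0.1333,"hand":-0.65},{"x":0.0015,"y":-0.0289,"z":0,"wx":0,"wy":0,"wz":0.1333,"hand":-0.65},{"x":0.0015,"y":-0.0289,"z":0,"wx":0,"wy":0,"wz":0.1333,"hand":-0.65},{"x":0.0015,"y":-0.0289,"z":0,"wx":0,"wy":0,"wz":0.1333,"hand":-0.65},{"x":0.0015,"y":-0.0289,"z":0,"wx":0,"wy":0,"wz":0.1333,"hand":-0.65},{"x":0.0015,"y":-0.0289,"z":0,"wx":0,"wy":0,"wz":0.1333,"hand":-0.65}]}}

```text
time: 6.08
tool_pos: [0.5953, -0.0979, 0.172]
tool_rot: [0.001, 0.995, -0.101, -0.0]
contact_force: [-2.3, -2.6, 0.4]
gripper_width: 0.175
grasp_force: 1.2
```

Run:
```python
from h import *
s,M=st(); print(s['tool_pos'][:2]+.0415*M[:2,0])
```

```text
t 6.08 pos [ 0.5953 -0.0979  0.172 ] ydir -101.65 tilt [-0.0004 -0.0018] F [-2.3 -2.6  0.4] grip 0.175 1.2 j6 1.49
[ 0.63595699 -0.10627688]
```

Emit:
{"fn": "send_rows", "kwargs": {"rows": [{"x":0.0008,"y":-0.0209,"z":0,"wx":0,"wy":0,"wz":0.096,"hand":-0.65},{"x":0.0008,"y":-0.0209,"z":0,"wx":0,"wy":0,"wz":0.096,"hand":-0.65},{"x":0.0008,"y":-0.0209,"z":0,"wx":0,"wy":0,"wz":0.096,"hand":-0.65},{"x":0.0008,"y":-0.0209,"z":0,"wx":0,"wy":0,"wz":0.096,"hand":-0.65},{"x":0.0008,"y":-0.0209,"z":0,"wx":0,"wy":0,"wz":0.096,"hand":-0.65},{"x":0,"y":0,"z":0,"wx":0,"wy":0,"wz":0,"hand":-0.65},{"x":0,"y":0,"z":0,"wx":0,"wy":0,"wz":0,"hand":-0.65},{"x":0,"y":0,"z":0,"wx":0,"wy":0,"wz":0,"hand":-0.7},{"x":0,"y":0,"z":0,"wx":0,"wy":0,"wz":0,"hand":-0.74},{"x":0,"y":0,"z":0,"wx":0,"wy":0,"wz":0,"hand":-0.74}]}}

```text
time: 6.92
tool_pos: [0.6015, -0.0831, 0.1715]
tool_rot: [0.0, 0.959, -0.283, 0.0]
contact_force: [-1.2, -1.2, 0.9]
gripper_width: 0.13
grasp_force: 0.8
```

Run:
```python
from h import *
s,M=st(); print(s['tool_pos'][:2]+.0415*M[:2,0])
c=calibration('wrist'); f=grab_frame('wrist'); cv2.imwrite('pics/w4.png',f); np.savez('pics/w4.npz',**{k:np.array(v) for k,v in c.items()})
```

```text
t 6.92 pos [ 0.6015 -0.0831  0.1715] ydir -122.91 tilt [ 0.0001 -0.0004] F [-1.2 -1.2  0.9] grip 0.13 0.8 j6 1.89
[ 0.6363094  -0.10562929]
```

View pics/w4.png

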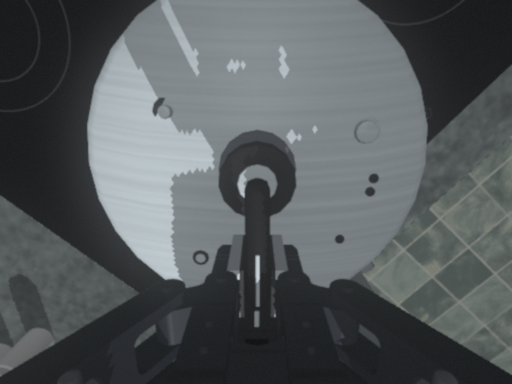

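The blade is held centred, from (257,185) to (257,325), and points along the tool axis at 147.1°. Next I'll release, rise and move out over the tab.

Emit:
{"fn": "send_rows", "kwargs": {"rows": [{"x":0,"y":0,"z":0,"wx":0,"wy":0,"wz":0,"hand":-0.5},{"x":0,"y":0,"z":0,"wx":0,"wy":0,"wz":0,"hand":-0.2},{"x":0,"y":0,"z":0,"wx":0,"wy":0,"wz":0,"hand":0},{"x":0,"y":0,"z":-0.18,"wx":0,"wy":0,"wz":0,"hand":0},{"x":0,"y":0,"z":-0.18,"wx":0,"wy":0,"wz":0,"hand":0},{"x":0,"y":0,"z":-0.18,"wx":0,"wy":0,"wz":0,"hand":0},{"x":-0.2,"y":0,"z":0,"wx":0,"wy":0,"wz":0,"hand":0},{"x":-0.2,"y":0,"z":0,"wx":0,"wy":0,"wz":0,"hand":0},{"x":-0.2,"y":0,"z":0,"wx":0,"wy":0,"wz":0,"hand":0},{"x":-0.2,"y":0,"z":0,"wx":0,"wy":0,"wz":0,"hand":0}]}}

```text
time: 7.8
tool_pos: [0.4998, -0.0169, 0.2523]
tool_rot: [-0.0, 0.959, -0.284, 0.0]
contact_force: [-0.6, 0.8, 0.0]
gripper_width: 0.504
grasp_force: 0.0
```

Emit:
{"fn": "send_rows", "kwargs": {"rows": [{"x":0,"y":0,"z":0,"wx":0,"wy":0,"wz":0,"hand":0},{"x":0,"y":0,"z":0,"wx":0,"wy":0,"wz":0,"hand":0},{"x":0,"y":0,"z":0,"wx":0,"wy":0,"wz":0,"hand":0},{"x":0,"y":0,"z":0,"wx":0,"wy":0,"wz":0,"hand":0},{"x":0,"y":0,"z":0,"wx":0,"wy":0,"wz":0,"hand":0},{"x":0,"y":0,"z":0,"wx":0,"wy":0,"wz":0,"hand":0},{"x":0,"y":0,"z":0,"wx":0,"wy":0,"wz":0,"hand":0},{"x":0,"y":0,"z":0,"wx":0,"wy":0,"wz":0,"hand":0},{"x":0,"y":0,"z":0,"wx":0,"wy":0,"wz":0,"hand":0},{"x":0,"y":0,"z":0,"wx":0,"wy":0,"wz":0,"hand":0}]}}

```text
time: 8.63
tool_pos: [0.5008, -0.0176, 0.2522]
tool_rot: [0.0, 0.959, -0.284, -0.0]
contact_force: [-0.9, -0.2, -0.2]
gripper_width: 0.498
grasp_force: 0.0
```

Run:
```python
from h import *
s,M=st(); C=np.array([.6355,-.105])
c=calibration('wrist'); f=grab_frame('wrist'); cv2.imwrite('pics/w5.png',f); np.savez('pics/w5.npz',**{k:np.array(v) for k,v in c.items()})
d=np.radians(146.9)
for r,z in((0,.183),(.059,.195),(.16,.1665),(.188,.14)): print(r,proj(c,np.r_[C+r*np.array([np.cos(d),np.sin(d)]),z]))
```

```text
t 8.63 pos [ 0.5008 -0.0176  0.2522] ydir -122.94 tilt [-0.0001  0.    ] F [-0.9 -0.2 -0.2] grip 0.498 0.0 j6 1.96
0 [256.29876768 -50.44918476]
0.059 [256.10877967  56.09685919]
0.16 [256.01321507 199.72228043]
0.188 [256.04983181 219.99099548]
```

View pics/w5.png

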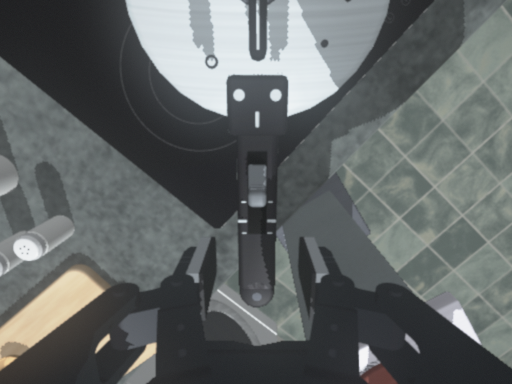

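Handle, tab (257,199) and blade (257,0–60) all line up on u≈257, so the selector is at release. The ridges are at v≈221. I'll lower onto the tab.

Emit:
{"fn": "send_rows", "kwargs": {"rows": [{"x":0,"y":0.003,"z":0.12,"wx":0,"wy":0,"wz":0,"hand":0},{"x":0,"y":0,"z":0.12,"wx":0,"wy":0,"wz":0,"hand":0},{"x":0,"y":0,"z":0.12,"wx":0,"wy":0,"wz":0,"hand":0},{"x":0,"y":0,"z":0.12,"wx":0,"wy":0,"wz":0,"hand":0},{"x":0,"y":0,"z":0.12,"wx":0,"wy":0,"wz":0,"hand":0},{"x":0,"y":0,"z":0.12,"wx":0,"wy":0,"wz":0,"hand":0},{"x":0,"y":0,"z":0,"wx":0,"wy":0,"wz":0,"hand":-0.3},{"x":0,"y":0,"z":0,"wx":0,"wy":0,"wz":0,"hand":-0.45},{"x":0,"y":0,"z":0,"wx":0,"wy":0,"wz":0,"hand":-0.55},{"x":0,"y":0,"z":0,"wx":0,"wy":0,"wz":0,"hand":-0.55}]}}

```text
time: 9.52
tool_pos: [0.5016, -0.0181, 0.1462]
tool_rot: [-0.0, 0.959, -0.283, 0.001]
contact_force: [0.2, 0.1, -0.8]
gripper_width: 0.225
grasp_force: 0.0
```

Emit:
{"fn": "send_rows", "kwargs": {"rows": [{"x":0,"y":0,"z":0,"wx":0,"wy":0,"wz":0,"hand":-0.6},{"x":0,"y":0,"z":0,"wx":0,"wy":0,"wz":0,"hand":-0.64},{"x":0,"y":0,"z":0,"wx":0,"wy":0,"wz":0,"hand":-0.68},{"x":0,"y":0,"z":0,"wx":0,"wy":0,"wz":0,"hand":-0.8},{"x":0,"y":0,"z":0,"wx":0,"wy":0,"wz":0,"hand":-1},{"x":0,"y":0,"z":0,"wx":0,"wy":0,"wz":0,"hand":-1},{"x":0,"y":0,"z":0,"wx":0,"wy":0,"wz":0,"hand":-1},{"x":0,"y":0,"z":0,"wx":0,"wy":0,"wz":0,"hand":-1},{"x":0,"y":0,"z":0,"wx":0,"wy":0,"wz":0,"hand":-1},{"x":0,"y":0,"z":0,"wx":0,"wy":0,"wz":0,"hand":-1}]}}

```text
time: 10.35
tool_pos: [0.5015, -0.0178, 0.1459]
tool_rot: [-0.0, 0.959, -0.283, 0.001]
contact_force: [1.2, 1.4, 6.3]
gripper_width: 0.157
grasp_force: 59.9
```

Run:
```python
from h import *
s,M=st(); print('F tool',np.round(M.T@np.array(s['contact_force']),2))
```

```text
t 10.35 pos [ 0.5015 -0.0178  0.1459] ydir -122.93 tilt [0.0027 0.0002] F [1.2 1.4 6.3] grip 0.157 59.9 j6 1.96
F tool [ 0.26 -1.82 -6.27]
```

```bash
cat >> h.py <<'E'
def lidshift(a,b):
    # rigid shift (px) of the cooker body/lid between two side frames, arm-free lower half
    A,B=[cv2.cvtColor(x,cv2.COLOR_BGR2GRAY)[270:330,262:365].astype('f4') for x in(a,b)]
    return cv2.phaseCorrelate(A,B,cv2.createHanningWindow(A.shape[::-1],cv2.CV_32F))
E
python3 - <<'E'
from h import *
f=grab_frame('side'); cv2.imwrite('pics/side1.png',f); print(lidshift(cv2.imread('pics/side0.png'),f))
E
```

```text
((0.08201598025556223, 0.2837946096474333), 0.6552207593564634)
```

Emit:
{"fn": "send_rows", "kwargs": {"rows": [{"x":-0.012,"y":0,"z":0,"wx":0,"wy":0,"wz":0,"hand":-1},{"x":-0.012,"y":0,"z":0,"wx":0,"wy":0,"wz":0,"hand":-1},{"x":-0.012,"y":0,"z":0,"wx":0,"wy":0,"wz":0,"hand":-1},{"x":-0.012,"y":0,"z":0,"wx":0,"wy":0,"wz":0,"hand":-1},{"x":-0.012,"y":0,"z":0,"wx":0,"wy":0,"wz":0,"hand":-1},{"x":0,"y":0,"z":0,"wx":0,"wy":0,"wz":0,"hand":-1},{"x":0,"y":0,"z":0,"wx":0,"wy":0,"wz":0,"hand":-1},{"x":0,"y":0,"z":0,"wx":0,"wy":0,"wz":0,"hand":-1},{"x":0,"y":0,"z":0,"wx":0,"wy":0,"wz":0,"hand":-1},{"x":0,"y":0,"z":0,"wx":0,"wy":0,"wz":0,"hand":-1}]}}

```text
time: 11.23
tool_pos: [0.4947, -0.0134, 0.1458]
tool_rot: [-0.0, 0.959, -0.284, 0.003]
contact_force: [6.2, -1.1, 5.0]
gripper_width: 0.16
grasp_force: 59.8
```

Run:
```python
from h import *
s,M=st(); print('F tool',np.round(M.T@np.array(s['contact_force']),2))
f=grab_frame('side'); cv2.imwrite('pics/side2.png',f); print(lidshift(cv2.imread('pics/side1.png'),f))
```

```text
t 11.23 pos [ 0.4947 -0.0134  0.1458] ydir -122.94 tilt [ 0.0051 -0.001 ] F [ 6.2 -1.1  5. ] grip 0.16 59.8 j6 1.97
F tool [ 5.8  -2.45 -4.93]
((0.024768987427037814, 0.05497666475140406), 0.9712515707369204)
```

Emit:
{"fn": "send_rows", "kwargs": {"rows": [{"x":-0.01,"y":0,"z":0,"wx":0,"wy":0,"wz":0,"hand":-1},{"x":-0.01,"y":0,"z":0,"wx":0,"wy":0,"wz":0,"hand":-1},{"x":-0.01,"y":0,"z":0,"wx":0,"wy":0,"wz":0,"hand":-1},{"x":-0.01,"y":0,"z":0,"wx":0,"wy":0,"wz":0,"hand":-1},{"x":-0.01,"y":0,"z":0,"wx":0,"wy":0,"wz":0,"hand":-1},{"x":-0.01,"y":0,"z":0,"wx":0,"wy":0,"wz":0,"hand":-1},{"x":-0.01,"y":0,"z":0,"wx":0,"wy":0,"wz":0,"hand":-1},{"x":0,"y":0,"z":0,"wx":0,"wy":0,"wz":0,"hand":-1},{"x":0,"y":0,"z":0,"wx":0,"wy":0,"wz":0,"hand":-1},{"x":0,"y":0,"z":0,"wx":0,"wy":0,"wz":0,"hand":-1}]}}

```text
time: 12.12
tool_pos: [0.4865, -0.008, 0.1458]
tool_rot: [-0.0, 0.959, -0.284, 0.004]
contact_force: [7.9, -2.3, 3.0]
gripper_width: 0.162
grasp_force: 59.6
```

Run:
```python
from h import *
s,M=st(); print('F tool',np.round(M.T@np.array(s['contact_force']),2),'travel',np.hypot(*(s['tool_pos'][:2]-np.array([.5015,-.0178]))))
f=grab_frame('side'); cv2.imwrite('pics/side3.png',f); print(lidshift(cv2.imread('pics/side1.png'),f))
c=calibration('wrist'); f=grab_frame('wrist'); cv2.imwrite('pics/w6.png',f); np.savez('pics/w6.npz',**{k:np.array(v) for k,v in c.items()})
C=np.array([.6355,-.105]);d=np.radians(146.9)
for r,z in((.059,.195),(.178,.1665),(.188,.14)): print(r,proj(c,np.r_[C+r*np.array([np.cos(d),np.sin(d)]),z]))
```

```text
t 12.12 pos [ 0.4865 -0.008   0.1458] ydir -122.94 tilt [ 0.0068 -0.0018] F [ 7.9 -2.3  3. ] grip 0.162 59.6 j6 1.98
F tool [ 7.93 -2.35 -2.99] travel 0.017955954871660344
((0.00809693384597665, 0.03164452936117357), 0.9883459779951308)
0.059 [255.52939438 -79.24163705]
0.178 [255.71818464 273.06359677]
0.188 [255.98101402 263.25218055]
```

View pics/w6.png

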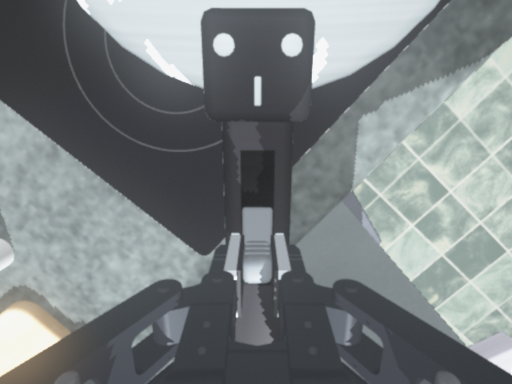

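The pads hold the tab at (257,260), and the slide's inner edge is at v≈207 with the open slot behind it. I'll hold and check for creep.

Emit:
{"fn": "send_rows", "kwargs": {"rows": [{"x":0,"y":0,"z":0,"wx":0,"wy":0,"wz":0,"hand":-1},{"x":0,"y":0,"z":0,"wx":0,"wy":0,"wz":0,"hand":-1},{"x":0,"y":0,"z":0,"wx":0,"wy":0,"wz":0,"hand":-1},{"x":0,"y":0,"z":0,"wx":0,"wy":0,"wz":0,"hand":-1},{"x":0,"y":0,"z":0,"wx":0,"wy":0,"wz":0,"hand":-1},{"x":0,"y":0,"z":0,"wx":0,"wy":0,"wz":0,"hand":-1},{"x":0,"y":0,"z":0,"wx":0,"wy":0,"wz":0,"hand":-1},{"x":0,"y":0,"z":0,"wx":0,"wy":0,"wz":0,"hand":-1},{"x":0,"y":0,"z":0,"wx":0,"wy":0,"wz":0,"hand":-1},{"x":0,"y":0,"z":0,"wx":0,"wy":0,"wz":0,"hand":-1}]}}

```text
time: 13.05
tool_pos: [0.4865, -0.008, 0.1458]
tool_rot: [-0.0, 0.959, -0.284, 0.003]
contact_force: [9.0, -1.2, 3.8]
gripper_width: 0.159
grasp_force: 59.6
```

Run:
```python
from h import *
s,M=st(); print('F tool',np.round(M.T@np.array(s['contact_force']),2),'travel',np.hypot(*(s['tool_pos'][:2]-np.array([.5015,-.0178]))))
C=np.array([.6355,-.105])
for n in('w5','w6'):
    c=dict(np.load(f'pics/{n}.npz')); g=cv2.imread(f'pics/{n}.png').mean(2)
    col=g[:,253:262].mean(1); d=np.diff(col); a,b=(150,200) if n=='w5' else(180,225)
    v=a+np.argmax(d[a:b]); print(n,'shoe inner v',v,'r',np.hypot(*(onplane(c,257.5,v+.5,.144)[:2]-C)))
```

```text
t 13.05 pos [ 0.4865 -0.008   0.1458] ydir -122.95 tilt [ 0.0068 -0.0018] F [ 9.  -1.2  3.8] grip 0.159 59.6 j6 1.98
F tool [ 8.2  -3.86 -3.78] travel 0.017935681882998093
w5 shoe inner v 164 r 0.13611313445176357
w6 shoe inner v 206 r 0.1535060483559628
```

The camera shows the shoe moved 17.4 mm, the tool travelled 17.9 mm, and the pull is about 8 N. All three agree with the vent mark, and nothing has moved during the hold. I'm handing it in.

```bash
python3 -c "
from plant import job_done; print(job_done())"
```

```text
the job is handed in; nothing more can be done
None
```

I turned the selector to release and drew the lock slide about 17.5–18 mm to the vent mark; the fingers were still holding it there at hand-in (about 13 s of the 42 s), and the cooker showed no measurable movement during the pull. No verdict came back.

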